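Line up a display mount with a drift pin and bolt it

ROBOT

A 6-joint arm with a two-finger parallel gripper is mounted at the origin on the work surface. World frame = base frame: x ahead of the robot, y to its left, z up, the work surface at z = 0. Lengths are in m, angles in rad, forces in N, time in s.
With the tool pointing down it reaches from about 0.375 to 0.9 m from the base axis. Payload 3.1 kg.
Tool frame: the origin (TCP) lies on the centre line of the jaws, within the pads' length; the fingertips stand ahead of it and the grasp point (between the pads) is the TCP (manip.tip_reach is the z of the fingertips in the tool frame, in m); z points along the fingers, y is the line along which they close (so a half turn about z gives the same grasp; the last joint's range is limited). The gripper opens to 87 mm and grips with 3 to 60 N. Pads are 19 mm wide; open, the fingers measure 117 mm over their backs; the gripper's body (75 mm by 190 mm) begins 51 mm behind the grasp point.
Start: joints at [-1.419, 0.527, 1.433, -0, 1.181, -0.178], TCP at [0.203, -0.591, 0.242] pointing down, gripper open.
Joint ranges: [-3.08, 3.08], [-0.75, 2.2], [0.22, 2.44], [-1.43, 4.57], [0, 2.65], [-2.85, 2.85]. Speed limits (rad/s): [2.79, 2.79, 3.14, 3.14, 3.14, 3.14].

INTERFACE

Orientations are given as a unit quaternion [x, y, z, w].
In Python, from plant import manip gives the robot as it stands.
- The arm moves only by the shell command python3 -m creep 'ROWS' [FORCE]. ROWS is JSON, a list of rows, each an object with "linear": the shift along the tool's x, y, z in cm, a list of three; "dr": the turn, a rotation vector about the tool's x, y, z in rad, a list of three; "hand": the closure in counts, from 0 (fully open) to 255 (shut). In form: [{"linear": [x, y, z], "dr": [rx, ry, rz], "hand": hand}, ...]. A call has 1 to 20 rows; each row is the pose to reach, as a shift and turn from the pose commanded when the call began, along the tool's axes at that moment; what a row does not reach only later rows make up. A row lasts 1/10 s, in which the tool goes at most 50 mm and 8.59 degrees, less where a joint would pass 70% of its speed; a pose out of reach is approached as far as the arm can. A call with a gripper value outside its range is refused whole. The fingers move at their own pace and stop on an object; FORCE is the grip in N (left out, the last holds). Time passes only in rows, so rows that repeat a pose let the fingers close. It gives the time, the measured TCP pose, the force, the opening and the grip force at its end, in the units of the state.
- manip.get_state(): the state, without advancing time (a new reading comes with each control period).
- manip.capture(name): name is "side" or "top"; returns the picture (384x512x3 uint8, red, green, blue); there is no depth.
- manip.calibration(name): a dict with "fx", "fy", "cx", "cy" (pixels), "R" (3x3) and "t" (3): a world point X has camera coordinates R X + t. Camera axes: x right, y down, z forward; pixel columns grow to the right and rows downward; lengths in m; the calibration is good to about 2 mm. A picture is of the moment at which its call begins. calibration takes no time and is no camera call.
- manip.hand_in(): hands the job in; it is judged then, once.
The state is a dict: "clock": time; "qpos": joint angles; "dq": joint speeds; "joint_torque": joint torques, N m; "tcp_pos": TCP position; "orientation": TCP orientation; "contact_force": force on the tool from outside, world axes, zero at the start; "moment": the same for the moment, N m; "width": opening from 0.0 (shut) to 1.0 (fully open); "grasp_force": force on a finger pad.
Only numpy, scipy, OpenCV 4.12 (cv2) and the standard library are available. Lean on these libraries where they do the work, as an engineer would, in place of code of your own. Each camera call takes 0.05 s, during which the arm holds its last target. There are 200 camera calls.

TASK

The brass foot plate of the display mount has slid out of line with the holes in its plinth. Work the red-handled tapered drift pin down through the plate's larger, outer hole until its collar rests on the plate and the holes line up, then push the brass bolt fully home in the smaller hole; leave both standing in place. Press gently, feeling your way (the plinth must never take more than about 45 N), and leave the black-headed spare bolt in the rack and the white vase undisturbed.

Things in the scene. Friction and masses are not known exactly. Their poses are not given: they have to be found in the camera images.
- mount: Dark wooden plinth block fixed to the table, 100 (x) x 230 (y) x 50 mm high; origin at the centre of its underside, z up. Two dark steel rails along its top, 9 mm high, 61.5 mm apart, guide a loose brass foot plate 60 x 190 x 8 mm (about 0.35 kg) that slides only along the mount's y. An upright post on the plate, 78 mm to +y of its centre, rises 40 mm above the plate.
- drift_hole (a point): Axis of the PLINTH's larger through hole, at the height of the plate's top face, 58 mm above the table; mount's axes; 65 mm to -y of the mount's centre. 17.5 mm dia. in plinth and plate alike. The plate's own hole is not measured: at the start it lies 7.5 to 9 mm off this axis, towards the mount's +y or its -y, either as likely; it moves with the plate.
- bolt_hole (a point): Axis of the PLINTH's smaller through hole, 13.5 mm dia. in plinth and plate alike, at the height of the plate's top face (58 mm above the table), 70 mm along the mount's +y from drift_hole; mount's axes. The plate's own hole is out of line by as much as its larger one.
- drift: Drift pin, 120 g, standing tip down in the rack. Origin on its axis at the underside of its collar, z up along the axis. Above the origin: dark collar 26 mm dia. x 5 mm, then red handle 18 mm dia. up to 45 mm. Below: steel shank 16 mm dia. to -22 mm, then a straight taper to a tip 7 mm dia. at -50 mm.
- bolt: Plain (unthreaded) brass bolt, 70 g, standing in the rack. Origin on its axis at the underside of its flange, z up. Above: flange 26 mm dia. x 4 mm, then a round head 18 mm dia. up to 32 mm. Below: shank 10 mm dia. to -34 mm, tapering to 5.6 mm dia. at -42 mm.
- rack: Light wooden block, fixed, 60 (x) x 185 (y) x 60 mm high, origin at the centre of its underside; three holes 18.5 mm dia., 56 mm deep, at y = -60, 0, +60 mm hold drift, bolt and spare bolt in any order; their collars rest on its top.
- spare_bolt: Spare bolt with a black plastic head 30 mm dia. x 22 mm; its steel shank is too thick for the mount. Origin at the underside of the head. Stays in the rack.
- vase: White porcelain vase, 130 mm high, 84 mm dia., standing to the left of the mount; origin at the centre of its foot. Stays where it is.

How it is judged:
On the way, in this order (a step that is already met when the one before it is completed fails the run):
1. the drift is fully home in the larger hole, its collar on the plate, before the bolt is in (horizontal distance between drift and drift_hole below 0.003 m and z of drift in the frame of drift_hole between -0.003 and 0.003 m and angle between the z axis of drift and the z axis of mount, either way round below 0.06 rad), for 0.2 s.
2. the bolt is fully home in the smaller hole, the drift still home (all of step 1 and horizontal distance between bolt and bolt_hole below 0.003 m and z of bolt in the frame of bolt_hole between -0.003 and 0.003 m and angle between the z axis of bolt and the z axis of mount, either way round below 0.06 rad), for 0.2 s.
At the end, for the whole second after the job is handed in: The drift stands fully home through plate and plinth in the larger hole and the bolt in the smaller: each within 3 mm of its plinth hole's axis, upright within 0.06 rad, the underside of its collar or flange within 3 mm of the plate's top face; both released and at rest (all of step 2 and linear speed of each of drift, bolt below 0.02 m/s); the robot touches nothing.
It fails at once if the plinth is pressed or pushed with more than 45 N (directly or through the plate) (contact force between mount and anything else above 45 N).
It fails at once if the spare bolt is moved more than 30 mm (distance of spare_bolt from where it was at the start of the episode above 0.03 m).
It fails at once if the vase is moved more than 30 mm or tipped (distance of vase from where it was at the start of the episode above 0.03 m or angle between vase's own z axis and vertical above 0.3 rad).
It also fails if it takes over 66 s, if anything falls off the work surface, if the arm or the gripper's body presses on something with over 40 N, if the wrist force passes 120 N, or if a joint passes its speed limit or range.

## Working session

There is one attempt and no reset: what is moved stays moved. The work goes in short steps, Python scripts to look and compute and a shell command to move; the robot and the scene stay as the last step left them, time stands still between calls to the robot, and variables do not carry over. Pictures are saved under pics/ and viewed, at most 10 in all, crops included, and the job is handed in when it is done.

```bash
mkdir -p pics
python3 - <<'E'
from plant import manip
import cv2,numpy as np
for n in("top","side"):
    im=manip.capture(n); cv2.imwrite(f"pics/{n}0.png",im[:,:,::-1])
    c=manip.calibration(n); print(n,c)
s=manip.get_state();print(s,manip.tip_reach)
a=cv2.imread("pics/top0.png");b=cv2.imread("pics/side0.png")
cv2.imwrite("pics/top1.png",cv2.resize(a,(800,600),interpolation=cv2.INTER_CUBIC))
cv2.imwrite("pics/side1.png",cv2.resize(b,(800,600),interpolation=cv2.INTER_CUBIC))
E
```

```text
top {'fx': 466.04512102307433, 'fy': 466.04512102307433, 'cx': 257.0442142461814, 'cy': 193.24240738659253, 'R': array([[-0.01864767, -0.99949439, -0.02575322],
       [-0.98820803,  0.02234014, -0.15147871],
       [ 0.15197746,  0.02262481, -0.98812498]]), 't': array([0.05156928, 0.52212287, 1.08496903])}
side {'fx': 362.899953067631, 'fy': 362.899953067631, 'cx': 254.0818182469254, 'cy': 189.42924699110222, 'R': array([[ 0.95193273, -0.30604274,  0.01272454],
       [-0.15714693, -0.52361326, -0.83733744],
       [ 0.26292379,  0.7950893 , -0.54653828]]), 't': array([-0.49752478,  0.16307508,  0.73179658])}
{'clock': 0.1, 'qpos': array([-1.41851877e+00,  5.28381909e-01,  1.43373907e+00, -2.38696440e-05,
        1.18140057e+00, -1.78503020e-01]), 'dq': array([-0.00012857,  0.00076299, -0.00205181, -0.0020936 ,  0.00174934,
       -0.00024107]), 'joint_torque': array([-6.38520723e-04, -4.40984023e+01, -1.77151197e+01,  6.35001669e-02,
        5.34179772e-02, -3.76233982e-05]), 'tcp_pos': array([ 0.202915  , -0.59050288,  0.24067527]), 'orientation': array([ 9.86352968e-01,  1.64641711e-01,  1.61016238e-06, -9.64511322e-04]), 'contact_force': array([ 0.79498873, -0.35758409,  0.71958257]), 'moment': array([ 0.00308194, -0.00918153, -0.02479666]), 'grasp_force': 0.0, 'width': 0.9979942302071187} 0.019
```

View pics/top1.png

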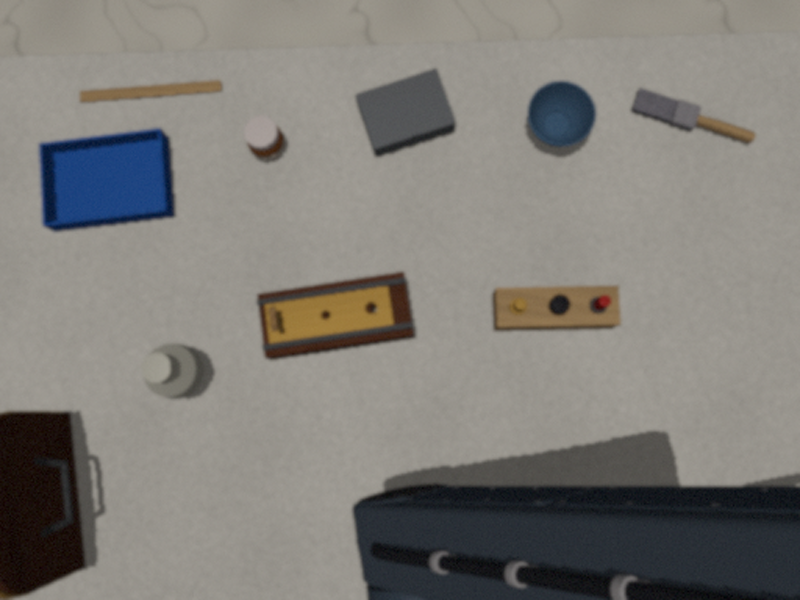

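View pics/side1.png

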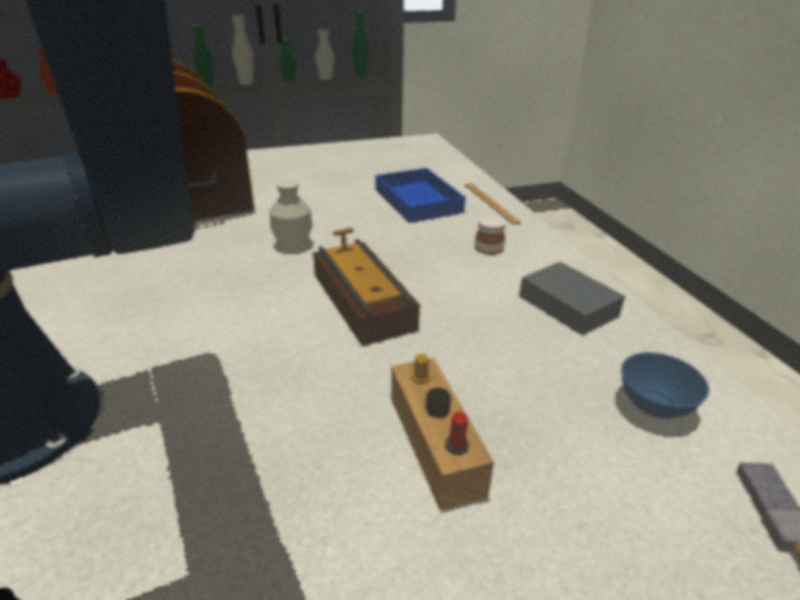

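The top view shows the mount at about (335,315), with its post to the left (+y). The plate has slid towards +y, since the gap is at the right. The rack holds the bolt at (518,305), the spare at (560,304) and the drift at (602,302). The vase is at (170,370).

Run:
```python
import cv2,numpy as np
a=cv2.imread("pics/top0.png");b=cv2.imread("pics/side0.png")
A=cv2.resize(a[168:233,160:272],None,fx=7,fy=7,interpolation=cv2.INTER_CUBIC) #784x455
cv2.imwrite("pics/cropA.png",A)
B=cv2.resize(a[178:214,312:402],None,fx=8,fy=8,interpolation=cv2.INTER_CUBIC) #720x288
C=cv2.resize(b[222:330,245:320],None,fx=2.8,fy=2.8,interpolation=cv2.INTER_CUBIC)
D=np.zeros((600,800,3),np.uint8);D[:288,:720]=B;D[290:290+C.shape[0],:C.shape[1]]=C
cv2.imwrite("pics/cropB.png",D)
```

```text
(no output)
```

View pics/cropA.png

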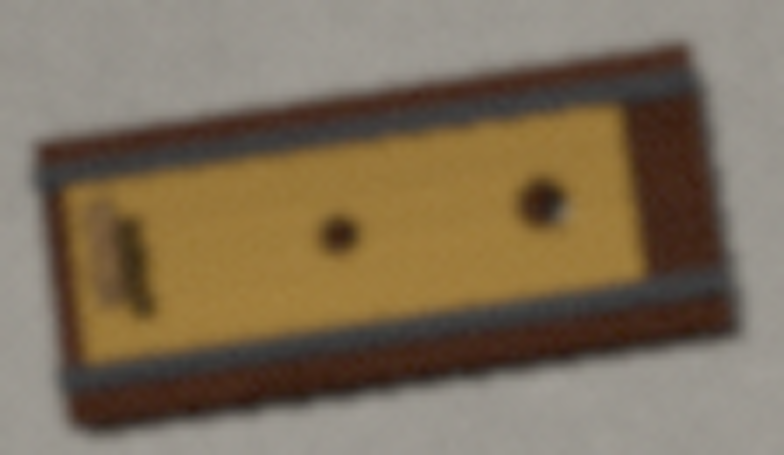

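View pics/cropB.png

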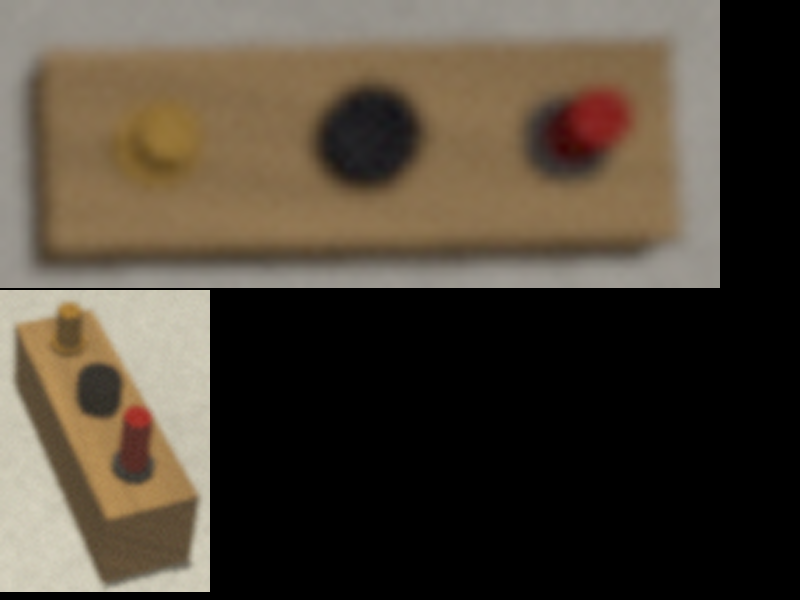

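Plate corners in crop A are (62,185), (625,103), (645,277) and (85,365). The small plate hole is at (341,234) and the large one at (543,203). In crop B the bolt head top is at (168,137) and its flange at (157,145). The spare is at (368,137). The drift top is at (602,115) and its collar at (568,138).

```bash
cat > h.py <<'E'
import numpy as np
from plant import manip
def w(n,u,v,z):
    c=manip.calibration(n);R=c["R"];t=c["t"]
    d=R.T@np.array([(u-c["cx"])/c["fx"],(v-c["cy"])/c["fy"],1]);o=-R.T@t
    return o+d*(z-o[2])/d[2]
E
python3 - <<'E'
from h import *
np.set_printoptions(precision=4,suppress=True)
A=lambda x,y,z:w("top",160+(x+.5)/7-.5,168+(y+.5)/7-.5,z)
B=lambda x,y,z:w("top",312+(x+.5)/8-.5,178+(y+.5)/8-.5,z)
S=lambda x,y,z:w("side",245+(x+.5)/2.8-.5,222+(y-290+.5)/2.8-.5,z)
pc=[A(*p,.058) for p in[(62,185),(625,103),(645,277),(85,365)]]
L=(pc[0]+pc[3])/2;Rr=(pc[1]+pc[2])/2;d=L-Rr
print("plate ctr",(L+Rr)/2,"len",np.linalg.norm(d),"wid",np.linalg.norm(pc[0]-pc[3]),np.linalg.norm(pc[1]-pc[2]),"yaw",np.arctan2(-d[0],d[1]))
h=A(341,234,.058);H=A(543,203,.058);e=h-H;print("holes",h,H,np.linalg.norm(e),np.arctan2(-e[0],e[1]))
l=(A(50,190,.055)+A(72,365,.055))/2;r=(A(697,100,.05)+A(722,268,.05))/2;f=l-r
print("plinth ctr",(l+r)/2,np.linalg.norm(f),np.arctan2(-f[0],f[1]))
tl,tr=A(38,147,.05),A(688,45,.05);print("far edge",tl,tr,np.linalg.norm(tl-tr))
print("bolt",B(168,137,.092),B(157,145,.062));print("spare",B(368,137,.082));print("drift",B(602,115,.105),B(568,138,.063))
rc=[B(*p,.06) for p in[(45,55),(668,42),(678,238),(52,248)]];print("rack",np.mean(rc,0),np.linalg.norm(rc[0]-rc[1]))
print("rack yaw",[np.arctan2(-(a-b)[0],(a-b)[1]) for a,b in((rc[0],rc[1]),(rc[3],rc[2]))])
print("side: drift",S(138,417,.105),"bolt",S(69,310,.092))
E
```

```text
plate ctr [0.5049 0.1522 0.058 ] len 0.19290681298166207 wid 0.062353264341348344 0.06016110012569367 yaw 0.12935718406710894
holes [0.5043 0.1567 0.058 ] [0.5134 0.0878 0.058 ] 0.06940808212616022 0.1314672614667088
plinth ctr [0.506  0.142  0.0525] 0.22322843000556364 0.12566736852817487
far edge [0.538  0.2622 0.05  ] [0.5685 0.0377 0.05  ] 0.22653966590034155
bolt [ 0.5079 -0.1334  0.092 ] [ 0.51   -0.1343  0.062 ]
spare [ 0.5081 -0.1924  0.082 ]
drift [ 0.5095 -0.2539  0.105 ] [ 0.5092 -0.2544  0.063 ]
rack [ 0.5088 -0.1942  0.06  ] 0.18350396199701696
rack yaw [np.float64(-0.0018764502134634682), np.float64(-0.005617377427544453)]
side: drift [ 0.5087 -0.2561  0.105 ] bolt [ 0.5092 -0.1352  0.092 ]
```

```bash
python3 -m creep '[{"linear":[39.85,-21.8,7],"dr":[0,0,-1.24],"hand":0},{"linear":[39.85,-21.8,7],"dr":[0,0,-1.24],"hand":0},{"linear":[39.85,-21.8,7],"dr":[0,0,-1.24],"hand":0},{"linear":[39.85,-21.8,7],"dr":[0,0,-1.24],"hand":0},{"linear":[39.85,-21.8,7],"dr":[0,0,-1.24],"hand":0},{"linear":[39.85,-21.8,7],"dr":[0,0,-1.24],"hand":0},{"linear":[39.85,-21.8,7],"dr":[0,0,-1.24],"hand":0},{"linear":[39.85,-21.8,7],"dr":[0,0,-1.24],"hand":0},{"linear":[39.85,-21.8,7],"dr":[0,0,-1.24],"hand":0},{"linear":[39.85,-21.8,7],"dr":[0,0,-1.24],"hand":0},{"linear":[39.85,-21.8,7],"dr":[0,0,-1.24],"hand":0},{"linear":[39.85,-21.8,7],"dr":[0,0,-1.24],"hand":0},{"linear":[39.85,-21.8,7],"dr":[0,0,-1.24],"hand":0},{"linear":[39.85,-21.8,7],"dr":[0,0,-1.24],"hand":0}]' 30
```

```text
clock: 1.5
tcp_pos: [0.5083, -0.257, 0.1718]
orientation: [0.708, 0.706, -0.0, 0.0]
contact_force: [0.1, 0.2, 0.7]
width: 0.999
grasp_force: 0.0
```

```bash
python3 -m creep '[{"linear":[0.2,0.1,4],"dr":[0,0,0],"hand":60},{"linear":[0.2,0.1,7],"dr":[0,0,0],"hand":60},{"linear":[0.2,0.1,8.4],"dr":[0,0,0],"hand":60},{"linear":[0.2,0.1,8.4],"dr":[0,0,0],"hand":60},{"linear":[0.2,0.1,8.4],"dr":[0,0,0],"hand":255},{"linear":[0.2,0.1,8.4],"dr":[0,0,0],"hand":255},{"linear":[0.2,0.1,8.4],"dr":[0,0,0],"hand":255},{"linear":[0.2,0.1,8.4],"dr":[0,0,0],"hand":255},{"linear":[0.2,0.1,8.4],"dr":[0,0,0],"hand":255},{"linear":[0.2,0.1,8.4],"dr":[0,0,0],"hand":255},{"linear":[0.2,0.1,8.4],"dr":[0,0,0],"hand":255},{"linear":[0.2,0.1,8.4],"dr":[0,0,0],"hand":255},{"linear":[0.2,0.1,8.4],"dr":[0,0,0],"hand":255}]' 30
```

```text
clock: 2.8
tcp_pos: [0.51, -0.2534, 0.0877]
orientation: [0.707, 0.707, -0.0, -0.0]
contact_force: [-0.6, -1.0, 2.0]
width: 0.2
grasp_force: 30.0
```

```bash
python3 -m creep '[{"linear":[0,0,-2],"dr":[0,0,0],"hand":255},{"linear":[0,0,-6],"dr":[0,0,0],"hand":255},{"linear":[0,0,-10.5],"dr":[0,0,0],"hand":255},{"linear":[4,0,-10.5],"dr":[0,0,0],"hand":255},{"linear":[33.7,0.4,-10.5],"dr":[0,0,-0.13],"hand":255},{"linear":[33.7,0.4,-10.5],"dr":[0,0,-0.13],"hand":255},{"linear":[33.7,0.4,-10.5],"dr":[0,0,-0.13],"hand":255},{"linear":[33.7,0.4,-10.5],"dr":[0,0,-0.13],"hand":255},{"linear":[33.7,0.4,-10.5],"dr":[0,0,-0.13],"hand":255},{"linear":[33.7,0.4,-10.5],"dr":[0,0,-0.13],"hand":255},{"linear":[33.7,0.4,-10.5],"dr":[0,0,-0.13],"hand":255},{"linear":[33.7,0.4,-10.5],"dr":[0,0,-0.13],"hand":255},{"linear":[33.7,0.4,-7],"dr":[0,0,-0.13],"hand":255},{"linear":[33.7,0.4,-7],"dr":[0,0,-0.13],"hand":255},{"linear":[33.7,0.4,-7],"dr":[0,0,-0.13],"hand":255}]' 40
python3 - <<'E'
from plant import manip
import cv2,numpy as np
a=manip.capture("top")[:,:,::-1];b=manip.capture("side")[:,:,::-1]
cv2.imwrite("pics/top2.png",a);cv2.imwrite("pics/side2.png",b)
cv2.imwrite("pics/c2.png",cv2.resize(b[120:220,190:290],None,fx=6,fy=6,interpolation=cv2.INTER_CUBIC))
E
```

```text
clock: 4.3
tcp_pos: [0.5137, 0.0822, 0.1571]
orientation: [0.661, 0.751, -0.001, -0.001]
contact_force: [-0.3, -0.0, -1.3]
width: 0.196
grasp_force: 40.0
```

View pics/c2.png

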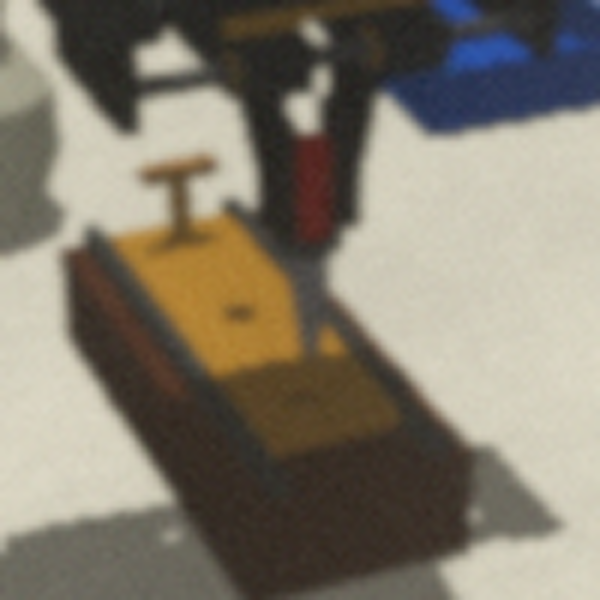

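Close up, the drift hangs upright from the gripper. Its tip is at crop (314,352), the large plate hole at about (302,397) and the small one at (238,313).

Run:
```python
from h import *
np.set_printoptions(precision=4,suppress=True)
S=lambda x,y,z:w("side",190+(x+.5)/6-.5,120+(y+.5)/6-.5,z)
print("tip",S(314,351,.079),"big",S(302,397,.058),"small",S(238,313,.058),"collar",S(316,237,.131), manip.get_state()["tcp_pos"])
```

```text
tip [0.517  0.0831 0.079 ] big [0.5115 0.0826 0.058 ] small [0.5034 0.1566 0.058 ] collar [0.5184 0.0843 0.131 ] [0.5149 0.0824 0.1584]
```

```bash
python3 -m creep '[{"linear":[0.4,-0.05,0.5],"dr":[0,0,0],"hand":255},{"linear":[0.4,-0.05,1.3],"dr":[0,0,0],"hand":255},{"linear":[0.4,-0.05,1.8],"dr":[0,0,0],"hand":255},{"linear":[0.4,-0.05,2.1],"dr":[0,0,0],"hand":255},{"linear":[0.4,-0.05,2.2],"dr":[0,0,0],"hand":255},{"linear":[0.4,-0.05,2.3],"dr":[0,0,0],"hand":255},{"linear":[0.4,-0.05,2.35],"dr":[0,0,0],"hand":255},{"linear":[0.4,-0.05,2.4],"dr":[0,0,0],"hand":255},{"linear":[0.4,-0.05,2.4],"dr":[0,0,0],"hand":255}]'
```

```text
clock: 5.3
tcp_pos: [0.5132, 0.0874, 0.1336]
orientation: [0.66, 0.752, 0.0, 0.0]
contact_force: [-0.2, 0.6, -1.7]
width: 0.197
grasp_force: 40.0
```

```bash
python3 -m creep '[{"linear":[0,0,0.1],"dr":[0,0,0],"hand":255},{"linear":[0,0,0.2],"dr":[0,0,0],"hand":255},{"linear":[0,0,0.3],"dr":[0,0,0],"hand":255},{"linear":[0,0,0.3],"dr":[0,0,0],"hand":255},{"linear":[0,0,0.3],"dr":[0,0,0],"hand":255}]'
```

```text
clock: 5.8
tcp_pos: [0.5131, 0.0874, 0.1305]
orientation: [0.66, 0.752, -0.0, -0.0]
contact_force: [-0.4, -0.3, -1.5]
width: 0.193
grasp_force: 40.0
```

```bash
python3 -m creep '[{"linear":[-0.1,0,0],"dr":[0,0,0],"hand":255},{"linear":[-0.2,0,0],"dr":[0,0,0],"hand":255},{"linear":[-0.3,0,0],"dr":[0,0,0],"hand":255},{"linear":[-0.4,0,0],"dr":[0,0,0],"hand":255},{"linear":[-0.4,0,0],"dr":[0,0,0],"hand":255}]';python3 -m creep '[{"linear":[-0.1,0,0],"dr":[0,0,0],"hand":255},{"linear":[-0.2,0,0],"dr":[0,0,0],"hand":255},{"linear":[-0.3,0,0],"dr":[0,0,0],"hand":255},{"linear":[-0.3,0,0],"dr":[0,0,0],"hand":255}]'
```

```text
clock: 6.3
tcp_pos: [0.5136, 0.0836, 0.1306]
orientation: [0.66, 0.751, 0.0, -0.0]
contact_force: [0.4, 1.5, -1.1]
width: 0.193
grasp_force: 40.0
clock: 6.7
tcp_pos: [0.5138, 0.0805, 0.1305]
orientation: [0.66, 0.751, -0.0, -0.0]
contact_force: [-0.5, 3.0, -0.1]
width: 0.196
grasp_force: 40.0
```

```bash
python3 -m creep '[{"linear":[-0.1,0,0],"dr":[0,0,0],"hand":255},{"linear":[-0.2,0,0],"dr":[0,0,0],"hand":255},{"linear":[-0.3,0,0],"dr":[0,0,0],"hand":255},{"linear":[-0.3,0,0],"dr":[0,0,0],"hand":255}]';python3 -m creep '[{"linear":[-0.1,0,0],"dr":[0,0,0],"hand":255},{"linear":[-0.2,0,0],"dr":[0,0,0],"hand":255},{"linear":[-0.2,0,0],"dr":[0,0,0],"hand":255}]'
```

```text
clock: 7.1
tcp_pos: [0.5144, 0.0774, 0.1305]
orientation: [0.66, 0.752, -0.0, 0.0]
contact_force: [-0.0, 3.0, -0.0]
width: 0.196
grasp_force: 40.0
clock: 7.4
tcp_pos: [0.5147, 0.0753, 0.1306]
orientation: [0.66, 0.752, -0.0, 0.0]
contact_force: [-0.6, 2.0, -0.4]
width: 0.193
grasp_force: 40.0
```

```bash
python3 -m creep '[{"linear":[0.2,0,0],"dr":[0,0,0],"hand":255},{"linear":[0.4,0,0],"dr":[0,0,0],"hand":255},{"linear":[0.4,0,0.2],"dr":[0,0,0],"hand":255},{"linear":[0.4,0,0.35],"dr":[0,0,0],"hand":255},{"linear":[0.4,0,0.5],"dr":[0,0,0],"hand":255},{"linear":[0.4,0,0.5],"dr":[0,0,0],"hand":255}]';python3 -m creep '[{"linear":[0,0,0.1],"dr":[0,0,0],"hand":255},{"linear":[0,0,0.2],"dr":[0,0,0],"hand":255},{"linear":[0,0,0.3],"dr":[0,0,0],"hand":255},{"linear":[0,0,0.3],"dr":[0,0,0],"hand":255}]'
```

```text
clock: 8.0
tcp_pos: [0.514, 0.0794, 0.1252]
orientation: [0.66, 0.752, -0.0, -0.0]
contact_force: [-0.0, -0.1, -1.1]
width: 0.195
grasp_force: 40.0
clock: 8.4
tcp_pos: [0.514, 0.0795, 0.1224]
orientation: [0.66, 0.752, -0.0, -0.0]
contact_force: [0.6, 0.5, -1.5]
width: 0.195
grasp_force: 40.0
```

```bash
python3 -m creep '[{"linear":[0,0,0.2],"dr":[0,0,0],"hand":255},{"linear":[0,0,0.4],"dr":[0,0,0],"hand":255},{"linear":[0,0,0.6],"dr":[0,0,0],"hand":255},{"linear":[0,0,0.6],"dr":[0,0,0],"hand":255}]';python3 -m creep '[{"linear":[0,0,0.15],"dr":[0,0,0],"hand":255},{"linear":[0,0,0.3],"dr":[0,0,0],"hand":255},{"linear":[0,0,0.3],"dr":[0,0,0],"hand":255}]'
```

```text
clock: 8.8
tcp_pos: [0.5139, 0.0795, 0.1162]
orientation: [0.66, 0.752, -0.0, -0.0]
contact_force: [-0.3, 0.4, -1.2]
width: 0.195
grasp_force: 40.0
clock: 9.1
tcp_pos: [0.514, 0.0795, 0.1133]
orientation: [0.66, 0.752, -0.0, -0.0]
contact_force: [0.8, 0.1, -0.9]
width: 0.193
grasp_force: 40.0
```

```bash
for i in 1; do python3 -m creep '[{"linear":[0,0,0.15],"dr":[0,0,0],"hand":255},{"linear":[0,0,0.3],"dr":[0,0,0],"hand":255},{"linear":[0,0,0.3],"dr":[0,0,0],"hand":255}]';done; python3 -m creep '[{"linear":[0,0,0.15],"dr":[0,0,0],"hand":255},{"linear":[0,0,0.3],"dr":[0,0,0],"hand":255},{"linear":[0,0,0.3],"dr":[0,0,0],"hand":255}]'
```

```text
clock: 9.4
tcp_pos: [0.5142, 0.0796, 0.1104]
orientation: [0.66, 0.752, 0.0, -0.0]
contact_force: [0.3, 0.6, -1.1]
width: 0.191
grasp_force: 40.0
clock: 9.7
tcp_pos: [0.5143, 0.0798, 0.1075]
orientation: [0.66, 0.751, 0.0, -0.0]
contact_force: [0.0, 1.9, -1.4]
width: 0.197
grasp_force: 40.0
```

```bash
python3 -m creep '[{"linear":[0,0,0.1],"dr":[0,0,0],"hand":255},{"linear":[0,0,0.2],"dr":[0,0,0],"hand":255},{"linear":[0,0,0.2],"dr":[0,0,0],"hand":255}]'; python3 -m creep '[{"linear":[0,0,0.1],"dr":[0,0,0],"hand":255},{"linear":[0,0,0.2],"dr":[0,0,0],"hand":255},{"linear":[0,0,0.2],"dr":[0,0,0],"hand":255}]'
```

```text
clock: 10.0
tcp_pos: [0.5143, 0.0797, 0.1055]
orientation: [0.66, 0.751, 0.0, 0.0]
contact_force: [1.0, 2.8, 0.5]
width: 0.195
grasp_force: 40.0
clock: 10.3
tcp_pos: [0.5142, 0.0796, 0.1035]
orientation: [0.66, 0.752, 0.0, -0.0]
contact_force: [0.9, 3.6, 0.2]
width: 0.193
grasp_force: 40.0
```

```bash
python3 -m creep '[{"linear":[0.05,0,0.1],"dr":[0,0,0],"hand":255},{"linear":[0.05,0,0.2],"dr":[0,0,0],"hand":255},{"linear":[0.05,0,0.2],"dr":[0,0,0],"hand":255}]'; python3 -m creep '[{"linear":[0,0,0.1],"dr":[0,0,0],"hand":255},{"linear":[0,0,0.2],"dr":[0,0,0],"hand":255},{"linear":[0,0,0.2],"dr":[0,0,0],"hand":255}]'
```

```text
clock: 10.6
tcp_pos: [0.5141, 0.0799, 0.1013]
orientation: [0.66, 0.752, -0.0, 0.0]
contact_force: [0.2, 1.8, 0.0]
width: 0.197
grasp_force: 40.0
clock: 10.9
tcp_pos: [0.514, 0.0799, 0.0994]
orientation: [0.66, 0.752, -0.0, -0.0]
contact_force: [1.0, 1.4, -0.7]
width: 0.194
grasp_force: 40.0
```

```bash
python3 -m creep '[{"linear":[0.02,0,0.1],"dr":[0,0,0],"hand":255},{"linear":[0.02,0,0.2],"dr":[0,0,0],"hand":255},{"linear":[0.02,0,0.2],"dr":[0,0,0],"hand":255}]'; python3 -m creep '[{"linear":[0,0,0.1],"dr":[0,0,0],"hand":255},{"linear":[0,0,0.2],"dr":[0,0,0],"hand":255},{"linear":[0,0,0.2],"dr":[0,0,0],"hand":255}]'
```

```text
clock: 11.2
tcp_pos: [0.514, 0.0801, 0.0973]
orientation: [0.66, 0.752, -0.0, -0.0]
contact_force: [0.8, -0.2, -0.5]
width: 0.192
grasp_force: 40.0
clock: 11.5
tcp_pos: [0.5139, 0.0801, 0.0954]
orientation: [0.66, 0.752, -0.0, -0.0]
contact_force: [0.5, 1.5, -1.0]
width: 0.195
grasp_force: 40.0
```

```bash
python3 -m creep '[{"linear":[0,0,0.1],"dr":[0,0,0],"hand":255},{"linear":[0,0,0.2],"dr":[0,0,0],"hand":255},{"linear":[0,0,0.2],"dr":[0,0,0],"hand":255}]'
```

```text
clock: 11.8
tcp_pos: [0.5139, 0.0802, 0.0934]
orientation: [0.66, 0.752, -0.0, -0.0]
contact_force: [1.0, -0.0, -1.5]
width: 0.196
grasp_force: 40.0
```

```bash
python3 -m creep '[{"linear":[0,0,0.1],"dr":[0,0,0],"hand":255},{"linear":[0,0,0.2],"dr":[0,0,0],"hand":255},{"linear":[0,0,0.3],"dr":[0,0,0],"hand":255},{"linear":[0,0,0.3],"dr":[0,0,0],"hand":255}]'; python3 -m creep '[{"linear":[0,0,0.1],"dr":[0,0,0],"hand":255},{"linear":[0,0,0.2],"dr":[0,0,0],"hand":255},{"linear":[0,0,0.2],"dr":[0,0,0],"hand":255}]'
```

```text
clock: 12.2
tcp_pos: [0.514, 0.0802, 0.0904]
orientation: [0.66, 0.752, -0.0, -0.0]
contact_force: [-0.1, -0.7, -1.0]
width: 0.197
grasp_force: 40.0
clock: 12.5
tcp_pos: [0.514, 0.0802, 0.0884]
orientation: [0.66, 0.752, -0.0, -0.0]
contact_force: [0.5, 0.6, -1.2]
width: 0.197
grasp_force: 40.0
```

```bash
python3 -m creep '[{"linear":[0,0,0.05],"dr":[0,0,0],"hand":255},{"linear":[0,0,0.1],"dr":[0,0,0],"hand":255},{"linear":[0,0,0.1],"dr":[0,0,0],"hand":255}]'; python3 -m creep '[{"linear":[0,0,0.05],"dr":[0,0,0],"hand":255},{"linear":[0,0,0.1],"dr":[0,0,0],"hand":255},{"linear":[0,0,0.1],"dr":[0,0,0],"hand":255}]'
```

```text
clock: 12.8
tcp_pos: [0.514, 0.0802, 0.0875]
orientation: [0.66, 0.752, -0.0, -0.0]
contact_force: [0.6, 1.3, -2.0]
width: 0.198
grasp_force: 40.0
clock: 13.1
tcp_pos: [0.514, 0.0802, 0.0865]
orientation: [0.66, 0.752, -0.0, -0.0]
contact_force: [0.5, 1.1, -0.2]
width: 0.194
grasp_force: 40.0
```

```bash
python3 -m creep '[{"linear":[0,0,0.03],"dr":[0,0,0],"hand":255},{"linear":[0,0,0.06],"dr":[0,0,0],"hand":255},{"linear":[0,0,0.06],"dr":[0,0,0],"hand":255}]'
```

```text
clock: 13.4
tcp_pos: [0.514, 0.0802, 0.0859]
orientation: [0.66, 0.752, -0.0, 0.0]
contact_force: [-0.0, 0.4, -1.4]
width: 0.193
grasp_force: 40.0
```

```bash
python3 -m creep '[{"linear":[0,0,0.03],"dr":[0,0,0],"hand":255},{"linear":[0,0,0.06],"dr":[0,0,0],"hand":255},{"linear":[0,0,0.06],"dr":[0,0,0],"hand":255}]'; python3 -m creep '[{"linear":[0,0,0.02],"dr":[0,0,0],"hand":255},{"linear":[0,0,0.04],"dr":[0,0,0],"hand":255},{"linear":[0,0,0.04],"dr":[0,0,0],"hand":255}]'
```

```text
clock: 13.7
tcp_pos: [0.514, 0.0802, 0.0856]
orientation: [0.66, 0.752, 0.0, 0.0]
contact_force: [0.1, 0.7, 2.2]
width: 0.196
grasp_force: 40.0
clock: 14.0
tcp_pos: [0.514, 0.0802, 0.0856]
orientation: [0.66, 0.752, 0.0, 0.0]
contact_force: [-2.1, 0.5, 5.8]
width: 0.194
grasp_force: 40.0
```

```bash
python3 -m creep '[{"linear":[0,0,-0.03],"dr":[0,0,0],"hand":60},{"linear":[0,0,-0.03],"dr":[0,0,0],"hand":60},{"linear":[0,0,-0.03],"dr":[0,0,0],"hand":60},{"linear":[0,0,-0.03],"dr":[0,0,0],"hand":60},{"linear":[0,0,-0.03],"dr":[0,0,0],"hand":60},{"linear":[0,0,-2],"dr":[0,0,0],"hand":60},{"linear":[0,0,-5],"dr":[0,0,0],"hand":60},{"linear":[0,0,-9],"dr":[0,0,0],"hand":60},{"linear":[-21.12,-3.22,-9],"dr":[0,0,0.13],"hand":60},{"linear":[-21.12,-3.22,-9],"dr":[0,0,0.13],"hand":60},{"linear":[-21.12,-3.22,-9],"dr":[0,0,0.13],"hand":60},{"linear":[-21.12,-3.22,-9],"dr":[0,0,0.13],"hand":60},{"linear":[-21.12,-3.22,-9],"dr":[0,0,0.13],"hand":60},{"linear":[-21.12,-3.22,-9],"dr":[0,0,0.13],"hand":60},{"linear":[-21.12,-3.22,-9],"dr":[0,0,0.13],"hand":60},{"linear":[-21.12,-3.22,-9],"dr":[0,0,0.13],"hand":60}]'
python3 - <<'E'
from plant import manip
import cv2,numpy as np
a=manip.capture("top")[:,:,::-1];b=manip.capture("side")[:,:,::-1]
A=cv2.resize(a[168:233,160:272],None,fx=5,fy=5,interpolation=cv2.INTER_CUBIC)
B=cv2.resize(b[140:220,190:280],None,fx=3,fy=3,interpolation=cv2.INTER_CUBIC)
D=np.zeros((570,570,3),np.uint8);D[:325,:560]=A;D[328:568,:270]=B;cv2.imwrite("pics/c3.png",D)
E
```

```text
clock: 15.6
tcp_pos: [0.509, -0.1314, 0.1747]
orientation: [0.706, 0.708, -0.0, -0.001]
contact_force: [-0.4, 0.2, -0.5]
width: 0.763
grasp_force: 0.0
```

View pics/c3.png

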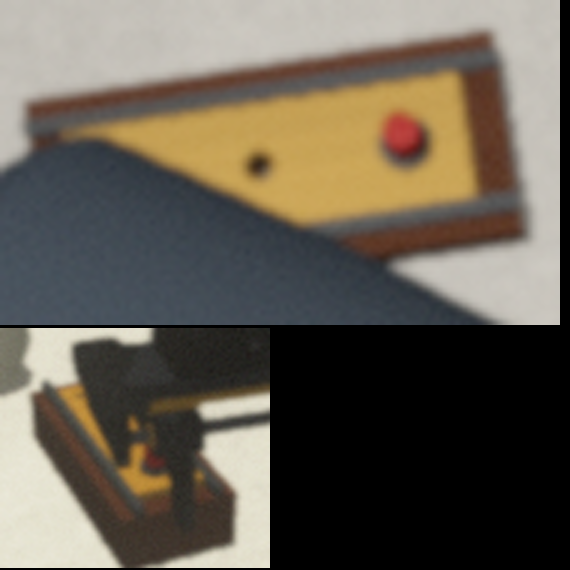

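The drift stands home. Its handle top is at crop (403,133) and its collar at (406,143). The small hole is at (260,164), with open depth visible through it.

```bash
python3 - <<'E'
from h import *
np.set_printoptions(precision=4,suppress=True)
A=lambda x,y,z:w("top",160+(x+.5)/5-.5,168+(y+.5)/5-.5,z)
print("hole",A(260,164,.058),"drift top",A(403,133,.103),"collar",A(406,142,.0605),manip.get_state()["tcp_pos"])
E
python3 -m creep '[{"linear":[0,0,4],"dr":[0,0,0],"hand":60},{"linear":[0,0,7],"dr":[0,0,0],"hand":60},{"linear":[0,0,8.5],"dr":[0,0,0],"hand":60},{"linear":[0,0,9],"dr":[0,0,0],"hand":60},{"linear":[0,0,9],"dr":[0,0,0],"hand":60},{"linear":[0,0,9],"dr":[0,0,0],"hand":255},{"linear":[0,0,9],"dr":[0,0,0],"hand":255},{"linear":[0,0,9],"dr":[0,0,0],"hand":255},{"linear":[0,0,9],"dr":[0,0,0],"hand":255},{"linear":[0,0,9],"dr":[0,0,0],"hand":255},{"linear":[0,0,9],"dr":[0,0,0],"hand":255},{"linear":[0,0,9],"dr":[0,0,0],"hand":255}]' 40
```

```text
hole [0.5056 0.1488 0.058 ] drift top [0.5121 0.0778 0.103 ] collar [0.5142 0.079  0.0605] [ 0.5093 -0.1315  0.1749]
clock: 16.9
tcp_pos: [0.5095, -0.1334, 0.085]
orientation: [0.707, 0.707, 0.0, 0.0]
contact_force: [0.4, -0.4, 0.6]
width: 0.214
grasp_force: 0.0
```

```bash
python3 -m creep '[{"linear":[0,0,0],"dr":[0,0,0],"hand":255},{"linear":[0,0,0],"dr":[0,0,0],"hand":255},{"linear":[0,0,0],"dr":[0,0,0],"hand":255}]' 40
```

```text
clock: 17.2
tcp_pos: [0.5095, -0.1335, 0.085]
orientation: [0.707, 0.707, -0.0, 0.0]
contact_force: [-0.4, 0.8, -0.0]
width: 0.194
grasp_force: 40.0
```

```bash
python3 -m creep '[{"linear":[0,0,-3],"dr":[0,0,0],"hand":255},{"linear":[0,0,-7],"dr":[0,0,0],"hand":255},{"linear":[0,0,-12],"dr":[0,0,0],"hand":255},{"linear":[4,0,-12],"dr":[0,0,0],"hand":255},{"linear":[28.3,-0.45,-12],"dr":[0,0,-0.13],"hand":255},{"linear":[28.3,-0.45,-12],"dr":[0,0,-0.13],"hand":255},{"linear":[28.3,-0.45,-12],"dr":[0,0,-0.13],"hand":255},{"linear":[28.3,-0.45,-12],"dr":[0,0,-0.13],"hand":255},{"linear":[28.3,-0.45,-12],"dr":[0,0,-0.13],"hand":255},{"linear":[28.3,-0.45,-12],"dr":[0,0,-0.13],"hand":255},{"linear":[28.3,-0.45,-12],"dr":[0,0,-0.13],"hand":255},{"linear":[28.3,-0.45,-12],"dr":[0,0,-0.13],"hand":255},{"linear":[28.3,-0.45,-9],"dr":[0,0,-0.13],"hand":255},{"linear":[28.3,-0.45,-6],"dr":[0,0,-0.13],"hand":255},{"linear":[28.3,-0.45,-5],"dr":[0,0,-0.13],"hand":255},{"linear":[28.3,-0.45,-5],"dr":[0,0,-0.13],"hand":255},{"linear":[28.3,-0.45,-5],"dr":[0,0,-0.13],"hand":255}]' 40
python3 - <<'E'
from plant import manip
import cv2,numpy as np
b=manip.capture("side")[:,:,::-1];print(manip.get_state()["tcp_pos"])
cv2.imwrite("pics/c4.png",cv2.resize(b[130:210,190:290],None,fx=7,fy=7,interpolation=cv2.INTER_CUBIC))
E
```

```text
clock: 18.9
tcp_pos: [0.5058, 0.1489, 0.1355]
orientation: [0.66, 0.751, 0.0, 0.0]
contact_force: [-0.4, 0.0, -0.8]
width: 0.193
grasp_force: 40.0
[0.50609823 0.1490849  0.13599841]
```

View pics/c4.png

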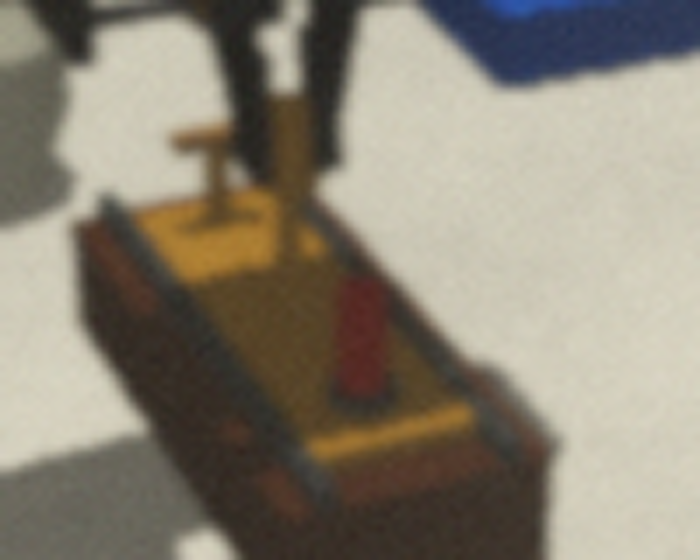

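The bolt hangs upright with its tip at about (290,255), in line with the hole area. The drift is still home at (362,395). Next I lower the bolt.

```bash
python3 -m creep '[{"linear":[0,-0.05,0.5],"dr":[0,0,0],"hand":255},{"linear":[0,-0.05,0.9],"dr":[0,0,0],"hand":255},{"linear":[0,-0.05,1.1],"dr":[0,0,0],"hand":255},{"linear":[0,-0.05,1.25],"dr":[0,0,0],"hand":255},{"linear":[0,-0.05,1.4],"dr":[0,0,0],"hand":255},{"linear":[0,-0.05,1.4],"dr":[0,0,0],"hand":255}]'; python3 -m creep '[{"linear":[0,0,0.1],"dr":[0,0,0],"hand":255},{"linear":[0,0,0.2],"dr":[0,0,0],"hand":255},{"linear":[0,0,0.3],"dr":[0,0,0],"hand":255},{"linear":[0,0,0.3],"dr":[0,0,0],"hand":255}]'
```

```text
clock: 19.55
tcp_pos: [0.5044, 0.1496, 0.1208]
orientation: [0.66, 0.752, -0.0, -0.0]
contact_force: [0.7, -0.1, -0.2]
width: 0.194
grasp_force: 40.0
clock: 19.95
tcp_pos: [0.5044, 0.1495, 0.1178]
orientation: [0.66, 0.752, -0.0, -0.0]
contact_force: [0.1, 0.8, -1.1]
width: 0.194
grasp_force: 40.0
```

```bash
python3 -m creep '[{"linear":[0,0.05,0.15],"dr":[0,0,0],"hand":255},{"linear":[0,0.05,0.3],"dr":[0,0,0],"hand":255},{"linear":[0,0.05,0.4],"dr":[0,0,0],"hand":255},{"linear":[0,0.05,0.4],"dr":[0,0,0],"hand":255}]'; python3 -m creep '[{"linear":[0,0,0.1],"dr":[0,0,0],"hand":255},{"linear":[0,0,0.2],"dr":[0,0,0],"hand":255},{"linear":[0,0,0.3],"dr":[0,0,0],"hand":255},{"linear":[0,0,0.4],"dr":[0,0,0],"hand":255},{"linear":[0,0,0.4],"dr":[0,0,0],"hand":255}]'
```

```text
clock: 20.35
tcp_pos: [0.5048, 0.1496, 0.1138]
orientation: [0.66, 0.752, -0.0, -0.0]
contact_force: [-0.2, -0.3, -0.5]
width: 0.195
grasp_force: 40.0
clock: 20.85
tcp_pos: [0.5049, 0.1496, 0.1098]
orientation: [0.66, 0.752, -0.0, -0.0]
contact_force: [0.2, -0.2, -0.4]
width: 0.197
grasp_force: 40.0
```

```bash
python3 -m creep '[{"linear":[0,0,0.15],"dr":[0,0,0],"hand":255},{"linear":[0,0,0.3],"dr":[0,0,0],"hand":255},{"linear":[0,0,0.4],"dr":[0,0,0],"hand":255},{"linear":[0,0,0.4],"dr":[0,0,0],"hand":255}]'
```

```text
clock: 21.25
tcp_pos: [0.5049, 0.1496, 0.1058]
orientation: [0.66, 0.752, -0.0, -0.0]
contact_force: [0.3, -0.2, -0.4]
width: 0.196
grasp_force: 40.0
```

Moving freely, 23 mm left to go.

```bash
python3 -m creep '[{"linear":[0,0,0.2],"dr":[0,0,0],"hand":255},{"linear":[0,0,0.4],"dr":[0,0,0],"hand":255},{"linear":[0,0,0.6],"dr":[0,0,0],"hand":255},{"linear":[0,0,0.8],"dr":[0,0,0],"hand":255},{"linear":[0,0,0.8],"dr":[0,0,0],"hand":255}]'
```

```text
clock: 21.75
tcp_pos: [0.5048, 0.1496, 0.0976]
orientation: [0.66, 0.752, -0.0, -0.0]
contact_force: [0.3, -0.1, -1.2]
width: 0.199
grasp_force: 40.0
```

```bash
python3 -m creep '[{"linear":[0,0,0.2],"dr":[0,0,0],"hand":255},{"linear":[0,0,0.4],"dr":[0,0,0],"hand":255},{"linear":[0,0,0.6],"dr":[0,0,0],"hand":255},{"linear":[0,0,0.8],"dr":[0,0,0],"hand":255},{"linear":[0,0,0.8],"dr":[0,0,0],"hand":255}]'
```

```text
clock: 22.25
tcp_pos: [0.5048, 0.1496, 0.0896]
orientation: [0.66, 0.752, -0.0, -0.0]
contact_force: [0.6, -0.8, -0.8]
width: 0.193
grasp_force: 40.0
```

```bash
python3 -m creep '[{"linear":[0,0,0.1],"dr":[0,0,0],"hand":255},{"linear":[0,0,0.2],"dr":[0,0,0],"hand":255},{"linear":[0,0,0.3],"dr":[0,0,0],"hand":255},{"linear":[0,0,0.4],"dr":[0,0,0],"hand":255},{"linear":[0,0,0.4],"dr":[0,0,0],"hand":255}]'
```

```text
clock: 22.75
tcp_pos: [0.5049, 0.1496, 0.0858]
orientation: [0.66, 0.752, -0.0, -0.0]
contact_force: [-0.1, -0.2, -0.7]
width: 0.195
grasp_force: 40.0
```

```bash
python3 -m creep '[{"linear":[0,0,0.05],"dr":[0,0,0],"hand":255},{"linear":[0,0,0.1],"dr":[0,0,0],"hand":255},{"linear":[0,0,0.15],"dr":[0,0,0],"hand":255},{"linear":[0,0,0.2],"dr":[0,0,0],"hand":255},{"linear":[0,0,0.2],"dr":[0,0,0],"hand":255}]'
```

```text
clock: 23.25
tcp_pos: [0.5049, 0.1496, 0.0839]
orientation: [0.66, 0.752, -0.0, -0.0]
contact_force: [-0.7, -0.9, -0.8]
width: 0.191
grasp_force: 40.0
```

```bash
python3 -m creep '[{"linear":[0,0,0.04],"dr":[0,0,0],"hand":255},{"linear":[0,0,0.08],"dr":[0,0,0],"hand":255},{"linear":[0,0,0.08],"dr":[0,0,0],"hand":255}]'
```

```text
clock: 23.55
tcp_pos: [0.505, 0.1496, 0.0831]
orientation: [0.66, 0.752, -0.0, -0.0]
contact_force: [-0.1, 0.4, -0.2]
width: 0.196
grasp_force: 40.0
```

```bash
python3 -m creep '[{"linear":[0,0,0.04],"dr":[0,0,0],"hand":255},{"linear":[0,0,0.06],"dr":[0,0,0],"hand":255},{"linear":[0,0,0.06],"dr":[0,0,0],"hand":255},{"linear":[0,0,0.06],"dr":[0,0,0],"hand":255}]'
```

```text
clock: 23.95
tcp_pos: [0.505, 0.1496, 0.083]
orientation: [0.66, 0.752, 0.0, 0.0]
contact_force: [-1.1, 0.3, 5.8]
width: 0.196
grasp_force: 40.0
```

Seated at 5.8 N. Now I release and retreat.

```bash
python3 -m creep '[{"linear":[0,0,-0.05],"dr":[0,0,0],"hand":255},{"linear":[0,0,-0.05],"dr":[0,0,0],"hand":60},{"linear":[0,0,-0.05],"dr":[0,0,0],"hand":60},{"linear":[0,0,-0.05],"dr":[0,0,0],"hand":60},{"linear":[0,0,-0.05],"dr":[0,0,0],"hand":60},{"linear":[0,0,-0.05],"dr":[0,0,0],"hand":60},{"linear":[0,0,-0.05],"dr":[0,0,0],"hand":60},{"linear":[0,0,-1],"dr":[0,0,0],"hand":60},{"linear":[0,0,-3],"dr":[0,0,0],"hand":60},{"linear":[0,0,-7],"dr":[0,0,0],"hand":60},{"linear":[0,0,-11],"dr":[0,0,0],"hand":60},{"linear":[-16,0,-12],"dr":[0,0,0],"hand":60},{"linear":[-30,0,-12],"dr":[0,0,0],"hand":60},{"linear":[-30,0,-12],"dr":[0,0,0],"hand":60},{"linear":[-30,0,-12],"dr":[0,0,0],"hand":60},{"linear":[-30,0,-12],"dr":[0,0,0],"hand":60},{"linear":[-30,0,-12],"dr":[0,0,0],"hand":60},{"linear":[-30,0,-12],"dr":[0,0,0],"hand":60}]'
python3 - <<'E'
from plant import manip
import cv2,numpy as np
a=manip.capture("top")[:,:,::-1];b=manip.capture("side")[:,:,::-1]
A=cv2.resize(a[168:233,160:272],None,fx=5,fy=5,interpolation=cv2.INTER_CUBIC)
B=cv2.resize(b[140:220,190:280],None,fx=3,fy=3,interpolation=cv2.INTER_CUBIC)
D=np.zeros((570,570,3),np.uint8);D[:325,:560]=A;D[328:568,:270]=B;cv2.imwrite("pics/c5.png",D)
E
```

```text
clock: 25.75
tcp_pos: [0.5459, -0.1549, 0.2039]
orientation: [0.662, 0.749, -0.0, 0.003]
contact_force: [-0.6, 0.1, 0.8]
width: 0.767
grasp_force: 0.0
```

View pics/c5.png

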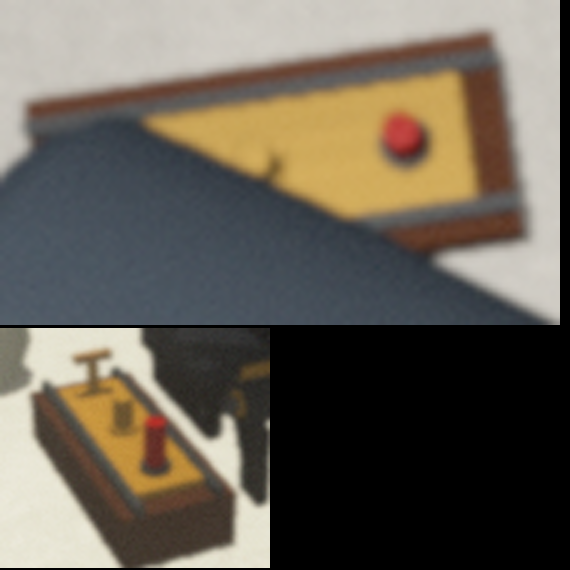

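The bolt (side crop 122,430) and the drift (155,468) both stand upright and flush on the plate, and the gripper is clear. I'm handing in.

```bash
python3 -m creep '[{"linear":[0,0,0],"dr":[0,0,0],"hand":60},{"linear":[0,0,0],"dr":[0,0,0],"hand":60},{"linear":[0,0,0],"dr":[0,0,0],"hand":60}]' >/dev/null; python3 -c "
from plant import manip
print(manip.hand_in())"
```

```text
the job is handed in; nothing more can be done
None
```

I handed the job in at about 26 s of the 66 s: the drift and bolt both stand fully home and released in the final pictures, no force reading passed about 6 N, and the hand-in returned no verdict.

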